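Stand two knocked-over tins back up by pushing

TASK

Two tins have been knocked over and lie on their sides on the bench: a short tin with a red label and a paint tin. With the fingertips, gently push each one up on to its base where it lies, so that it stands upright with its lid on top, then move clear. Do not grip, lift or carry the tins, and leave the drill chuck, the vee block and the gear alone.

Things in the scene. Friction and masses are not known exactly. Their poses are not given: they have to be found in the camera images.
- short_tin: Short closed cylindrical tin with a red picture label and bare metal ends, 75 mm in diameter, 58 mm long, 0.2 to 0.4 kg, weight evenly spread, friction on the bench 0.75 to 1.1; loose, starts lying on its side. Origin: centre of its base end. z axis: from base to lid, level at the start, with the lid facing somewhere between the robot and its left-hand side; straight up when it stands as wanted.
- short_tin_center (a point): Middle of the short tin, on its axis, 29 mm from the base and from the lid. 38 mm above the bench while it lies, 29 mm when it stands. Axes as the tin's. Pushed high on the lid by a finger that rises with it, the tin tips about the lower edge of its base rather than slides.
- paint_tin: Closed cylindrical paint tin with a cream and red label and a lid with green paint on it, 77 mm in diameter, 75 mm long (the edge of the lid looks 3 mm higher), 0.2 to 0.4 kg, weight evenly spread, friction on the bench 0.75 to 1.1; loose, starts lying on its side. Origin: centre of its base end. z axis: from base to lid, level at the start, with the lid facing somewhere between the robot and its left-hand side; straight up when it stands as wanted.
- paint_tin_center (a point): Middle of the paint tin, on its axis, 37.5 mm from the base and from the lid. 39 mm above the bench while it lies, 37.5 mm when it stands. Axes as the tin's. Pushed high on the lid by a finger that rises with it, the tin tips about the lower edge of its base rather than slides.
- drill_chuck: Bystander: steel drill chuck standing on end, 46 mm in diameter, 68 mm tall, loose. Origin: centre of its underside.
- vee_block: Bystander: grey steel vee block, 60 x 50 x 40 mm, vee upward, loose. Origin: centre of its underside.
- gear: Bystander: steel spur gear lying flat, 66 mm in diameter, 26 mm high, loose. Origin: centre of its underside.
Mind the look-alikes: they are no part of the job. What is shaped like the short_tin but yellow is not meant.

How it is judged:
At the end, for the whole second after the job is handed in: Both tins stand at rest on their bases on the bench, lid up (axis within 0.08 rad of vertical, base within 6 mm of the bench top), each with its middle within 160 mm of where it lay (tipping alone moves it about 70 mm) (angle between each of short_tin, paint_tin's own z axis and vertical below 0.08 rad and height (world z) of short_tin between -0.006 and 0.006 m and height (world z) of paint_tin between -0.006 and 0.006 m and distance of each of short_tin_center, paint_tin_center from where it was at the start of the episode below 0.16 m and linear speed of each of short_tin, paint_tin below 0.02 m/s); the robot touches nothing.
It fails at once if a tin is lifted or carried (its middle more than 65 mm above the bench; tipping alone brings it to 54 mm) (height (world z) of any of short_tin_center, paint_tin_center above 0.065 m).
It fails at once if a tin is gripped hard, struck or pressed with more than 40 N (contact force between the fingers and short_tin above 40 N or contact force between the fingers and paint_tin above 40 N).
It fails at once if the drill chuck, the vee block or the gear is moved more than 20 mm or the chuck is tipped (distance of any of drill_chuck, vee_block, gear from where it was at the start of the episode above 0.02 m or angle between drill_chuck's own z axis and vertical above 0.4 rad).
It also fails if it takes over 61 s, if anything falls off the work surface, if the arm or the gripper's body presses on something with over 40 N, if the wrist force passes 120 N, or if a joint passes its speed limit or range.

ROBOT

A 7-joint arm with a two-finger parallel gripper is mounted at the origin on a cart in front of the work surface, level with it; the furniture and walls round the work are solid. World frame = base frame: x ahead of the robot, y to its left, z up, the work surface at z = 0. Lengths are in m, angles in rad, forces in N, time in s.
With the tool pointing down it reaches from about 0.425 to 1.025 m from the base axis. Payload 9.4 kg.
Tool frame: the origin (TCP) lies at the very end of the fingers, on their centre line; the grasp point (between the pads) lies 19 mm behind it (env.grip_depth is the distance from the TCP to the grasp point, in m); z points along the fingers, y is the line along which they close (so a half turn about z gives the same grasp; the last joint's range is limited). The gripper opens to 85 mm and grips with 20 to 120 N. Pads are 22 mm wide; open, the fingers measure 114 mm over their backs; the gripper's body (76 mm by 85 mm) begins 54 mm behind the grasp point. The pads swing forward as they close: fully open they stand 13 mm farther back than shut.
Start: joints at [-1.2, 0.599, -0.003, 1.599, 0.002, 0.943, -0.08], TCP at [0.314, 0.654, 0.231] pointing down, gripper open.
Joint ranges: [-2.57, 2.57], [-0.35, 1.97], [-1.29, 1.29], [0.11, 2.56], [-1.05, 4.19], [0.11, 1.86], [-2.63, 2.63]. Speed limits (rad/s): [2.22, 2.22, 3.01, 3.01, 3.14, 3.14, 3.14].

INTERFACE

Orientations are given as [roll, pitch, yaw] about the fixed x, y, z axes, in that order (R = Rz(yaw) Ry(pitch) Rx(roll)).
In Python, from bench import telemetry, eyes, order, env gives the robot as it stands.
- The arm moves only by the tool jog_arm, never from a script. Its argument "targets" is one flat list of numbers, 7 for each row, row after row: the turn, a rotation vector about the tool's x, y, z as a fraction of full scale, then the shift along the tool's x, y, z as a fraction of full scale, then the closure, from -1 (fully open) to 1 (shut). In form: [rx, ry, rz, dx, dy, dz, hand, rx, ry, rz, dx, dy, dz, hand, ...]. A call has 1 to 8 rows; each row is the pose to reach, as a shift and turn from the pose commanded when the call began, along the tool's axes at that moment, turning the shorter way round; what a row does not reach only later rows make up. Full scale, the value 1, is 0.8 m for a shift and pi rad for a turn. A row lasts 1/8 s, in which the tool goes at most 62.5 mm and 10.7 degrees, less where a joint would pass 70% of its speed; a pose out of reach is approached as far as the arm can. A call with a number of a shift or a turn outside -1 to 1 is refused whole. A call with a gripper value outside its range is refused whole. The fingers move at their own pace and stop on an object; the grip force is fixed at half the most. Time passes only in rows, so rows that repeat a pose let the fingers close. It gives the time, the measured TCP pose, the force, the opening and the grip force at its end, in the units of the state.
- telemetry.observe(): the state, without advancing time (a new reading comes with each control period).
- eyes.grab_frame(name): name is "side" or "top" or "wrist"; returns (picture, depth): 384x512x3 uint8, blue, green, red; 384x512 float32, m along the optical axis (not along the pixel's ray), 0 where there is no reading.
- eyes.camera_params(name): a dict with "fx", "fy", "cx", "cy" (pixels), "position" and "rotation" of the camera in the world. Camera axes: x right, y down, z forward; pixel columns grow to the right and rows downward; lengths in m; the calibration is good to about 2 mm. A picture is of the moment at which its call begins: read the wrist's pose just before it. camera_params takes no time and is no camera call; for the wrist camera it gives the pose at the moment of the call.
- order.finish_job(): hands the job in; it is judged then, once.
The state is a dict: "t": time; "q": joint angles; "joint_vel": joint speeds; "joint_efforts": joint torques, N m; "eef_pos": TCP position; "eef_rot": TCP orientation; "wrist_force": force on the tool from outside, world axes, zero at the start; "torque": the same for the moment, N m; "opening": finger opening in m; "gripper_force": force on a finger pad.
Only numpy, scipy, OpenCV 4.12 (cv2) and the standard library are available. Lean on these libraries where they do the work, as an engineer would, in place of code of your own. Each camera call takes 0.05 s, during which the arm holds its last target. There are 200 camera calls.

## Working session

There is one attempt and no reset: what is moved stays moved. The work goes in short steps, Python scripts to look and compute and a tool call to move; the robot and the scene stay as the last step left them, time stands still between calls to the robot, and variables do not carry over. Pictures are saved under pics/ and viewed, at most 10 in all, crops included, and the job is handed in when it is done.

Besides the shell and the picture viewer there is one more tool, called after "Request:" as a command line: name --argument value ..., lists and objects as JSON in quotes. jog_arm: Moves the arm, as the interface text tells. Its arguments: {"type":"object","properties":{"targets":{"type":"array"}},"required":["targets"]}

```bash
mkdir -p pics; ls
python3 - <<'E'
from bench import telemetry, eyes, order, env
import cv2,numpy as np
s=telemetry.observe();print(s['t'],s['eef_pos'],s['eef_rot'],s['opening'])
for n in('top','side'):
    p,d=eyes.grab_frame(n);cv2.imwrite(f'pics/{n}0.png',p);np.save(f'{n}0.npy',d);print(eyes.camera_params(n))
E
```

```text
pics
0.0 [0.31370753 0.65308713 0.2304135 ] [-3.14002926e+00  1.38350109e-04  2.69389973e+00] 0.08530599475154248
{'fx': 396.2937115380094, 'fy': 396.2937115380094, 'cx': 260.90385540599414, 'cy': 197.3805073440384, 'position': array([ 0.47673506, -0.17970373,  0.94009978]), 'rotation': array([-3.0684925 ,  0.02448436, -1.55532709])}
{'fx': 404.8476654780771, 'fy': 404.8476654780771, 'cx': 262.4788625672874, 'cy': 191.4290583572708, 'position': array([ 0.39216145, -0.93585561,  0.571135  ]), 'rotation': array([-2.14644766,  0.01858345, -0.22902485])}
```

View pics/top0.png

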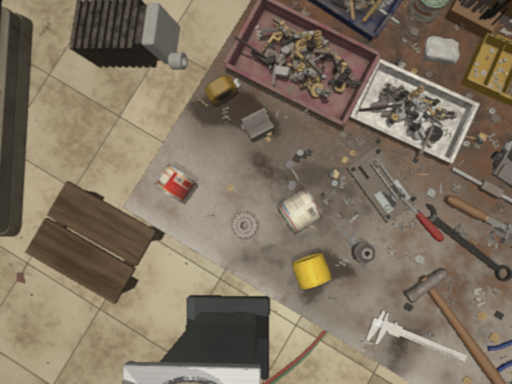

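View pics/side0.png

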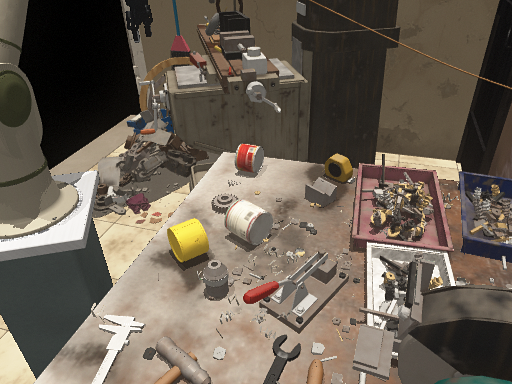

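Top view: the red-label short tin is at (176,183) and the cream paint tin at (300,211). The yellow look-alike is at (312,270), the gear at (245,225), the chuck at (364,253) and the vee block at (258,123). Only (176,183) is short with a red label. I'll enlarge it to confirm and measure from the depth.

```bash
cat > h.py <<'E'
import numpy as np,cv2
from scipy.spatial.transform import Rotation as Ro
from bench import telemetry, eyes, order, env
def cloud(n,d,c=None):
    c=c or eyes.camera_params(n);v,u=np.mgrid[:384,:512]
    P=np.dstack([(u-c['cx'])/c['fx']*d,(v-c['cy'])/c['fy']*d,d])
    return P@Ro.from_euler('xyz',c['rotation']).as_matrix().T+c['position']
E
python3 - <<'E'
from h import *
ims=[]
clouds={}
for n in('top','side'): clouds[n]=cloud(n,np.load(f'{n}0.npy'))
seeds={'short':((176,183),(249,158)),'paint':((300,211),(249,224)),'yellow':((312,270),(188,243)),'gear':((245,225),(226,203)),'chuck':((364,253),(215,280)),'vee':((258,123),(320,191)),'tape':((222,90),(338,168))}
for k,(a,b) in seeds.items():
  for n,s in(('top',a),('side',b)):
    P=clouds[n]; m=((P[...,2]>.012)&(P[...,2]<.12)).astype(np.uint8)
    _,L=cv2.connectedComponents(m,connectivity=4)
    w=50 if k in('short','paint') else 40
    mm=(L==L[s[1],s[0]]); mm[:, :max(0,s[0]-w)]=0; mm[:,s[0]+w:]=0; mm[:max(0,s[1]-w)]=0; mm[s[1]+w:]=0
    Q=P[mm]
    if L[s[1],s[0]]==0: print(k,n,'none',P[s[1],s[0]]);continue
    r=cv2.minAreaRect(Q[:,:2].astype(np.float32)*1000)
    print(k,n,len(Q),'z95',Q[:,2].max().round(3),'rect',np.round(r[0]),np.round(r[1]),round(r[2]))
print('bench z',[clouds['top'][p].round(3) for p in((170,230),(250,260),(150,330),(196,140),(205,150))])
t=cv2.imread('pics/top0.png');s=cv2.imread('pics/side0.png')
A=cv2.resize(t[155:225,140:230],(400,300),interpolation=2);B=cv2.resize(t[175:245,255:345],(400,300),interpolation=2)
C=cv2.resize(s[130:190,210:290],(400,300),interpolation=2);D=cv2.resize(s[193:253,208:288],(400,300),interpolation=2)
cv2.imwrite('pics/crop.png',np.vstack([np.hstack([A,B]),np.hstack([C,D])]))
E
```

```text
short top 865 z95 0.082 rect [573.  42.] [74. 58.] 56
short side 693 z95 0.078 rect [571.  41.] [79. 60.] 56
paint top 1196 z95 0.082 rect [ 513. -242.] [77. 77.] 35
paint side 1798 z95 0.08 rect [ 491. -191.] [ 90. 208.] 20
yellow top 959 z95 0.082 rect [ 380. -271.] [58. 75.] 21
yellow side 1244 z95 0.078 rect [ 379. -273.] [59. 77.] 21
gear top none [ 0.47909915 -0.11914554  0.00315918]
gear side 1656 z95 0.08 rect [ 490. -193.] [ 79. 210.] 15
chuck top none [ 0.47673506 -0.17970373  0.94009978]
chuck side 714 z95 0.07 rect [ 420. -396.] [37. 45.] 77
vee top 625 z95 0.047 rect [ 714. -145.] [51. 60.] 28
vee side 551 z95 0.044 rect [ 713. -147.] [54. 62.] 27
tape top 605 z95 0.068 rect [795. -58.] [38. 71.] 34
tape side 537 z95 0.064 rect [792. -61.] [37. 72.] 36
bench z [array([ 0.61 , -0.081,  0.002]), array([ 0.421, -0.155, -0.001]), array([ 0.661, -0.319,  0.002]), array([0.544, 0.134, 0.003]), array([0.523, 0.109, 0.002])]
```

View pics/crop.png

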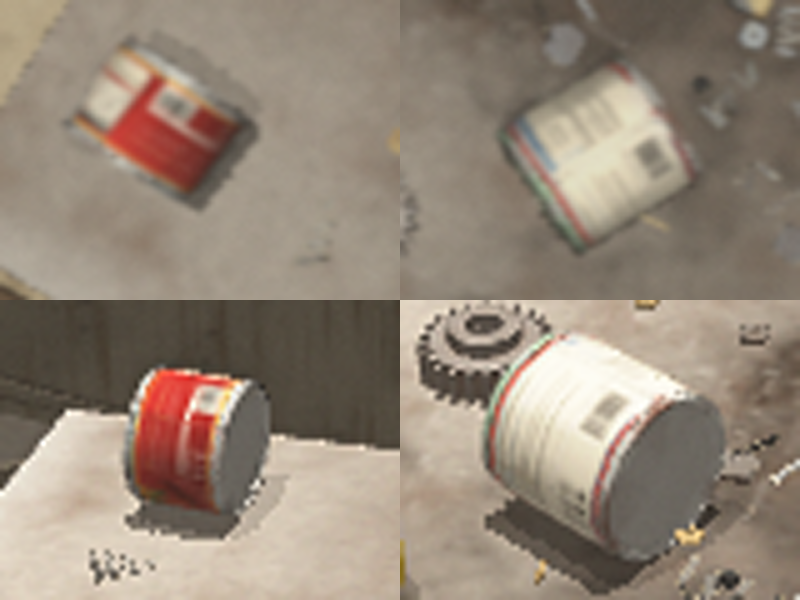

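The crop confirms it: the red-label short tin has its lid end at lower left, and the cream paint tin has its green lid rim at lower left. Their lids face about 146° and 125° in the world frame, and the measured sizes (74×58 and 77×77 mm) match. Next I'll move near the short tin's lid, with the tool's x axis along the lid direction.

Request:
jog_arm --targets '[0,0,0.0465,-0.521,-0.531,0.04,0.5,0,0,0.0465,-0.521,-0.531,0.04,0.5,0,0,0.0465,-0.521,-0.531,0.04,0.5,0,0,0.0465,-0.521,-0.531,0.04,0.5,0,0,0.0465,-0.521,-0.531,0.04,0.5,0,0,0.0465,-0.521,-0.531,0.04,0.5,0,0,0.0465,-0.521,-0.531,0.04,0.5,0,0,0.0465,-0.521,-0.531,0.04,0.5]'

```text
t: 1.1
eef_pos: [0.4752, 0.179, 0.2043]
eef_rot: [3.141, 0.0, 2.548]
wrist_force: [1.0, 0.6, -0.3]
opening: 0.0213
gripper_force: 0.0
```

```bash
cat >> h.py <<'E'
def to(p,yaw):
    s=telemetry.observe();R=Ro.from_euler('xyz',s['eef_rot'])
    T=Ro.from_euler('xyz',[np.pi,0,yaw])
    print('at',s['t'],np.round(s['eef_pos'],4),np.round(s['eef_rot'],3),'open',round(s['opening'],4),'F',np.round(s['wrist_force'],1))
    print('row',np.round((R.inv()*T).as_rotvec()/np.pi,4),np.round(R.inv().apply(np.array(p)-s['eef_pos'])/.8,4))
def tin(n,c,r=.075):
    p,d=eyes.grab_frame(n);P=cloud(n,d);Q=P[(abs(P[...,0]-c[0])<r)&(abs(P[...,1]-c[1])<r)&(P[...,2]>.012)&(P[...,2]<.13)]
    q=cv2.minAreaRect(Q[:,:2].astype(np.float32)*1000);print(n,len(Q),Q[:,2].max().round(3),np.round(q[0]),np.round(q[1]),round(q[2]))
    return p
E
python3 -c "
from h import *
to([.50,.09,.20],2.548)"
```

```text
at 1.1 [0.4752 0.179  0.2043] [3.141 0.    2.548] open 0.0213 F [ 1.   0.6 -0.3]
row [ 0.  0. -0.] [-0.088  -0.0748  0.0054]
```

Request:
jog_arm --targets '[0,0,0,-0.092,-0.075,0,0.5,0,0,0,-0.092,-0.075,0,0.5,0,0,0,-0.092,-0.075,0,0.5,0,0,0,-0.092,-0.075,0,0.5]'

```text
t: 1.6
eef_pos: [0.502, 0.0906, 0.2043]
eef_rot: [3.142, -0.0, 2.548]
wrist_force: [0.7, 0.6, -0.6]
opening: 0.0211
gripper_force: 0.0
```

```bash
python3 -c "
from h import *
p=tin('wrist',(.572,.042));cv2.imwrite('pics/w1.png',p)
tin('top',(.572,.042))
tin('side',(.572,.042))
to([.506,.086,.062],2.548)"
```

```text
wrist 3145 0.078 [554.  15.] [142.  59.] 56
top 865 0.082 [555.  15.] [139.  57.] 55
side 693 0.078 [571.  40.] [82. 59.] 55
at 1.75 [0.5019 0.0913 0.2044] [ 3.141 -0.     2.55 ] open 0.0214 F [-0.8 -0.4  0.3]
row [ 0.     -0.0001  0.0006] [-0.008  -0.0027  0.178 ]
```

View pics/w1.png

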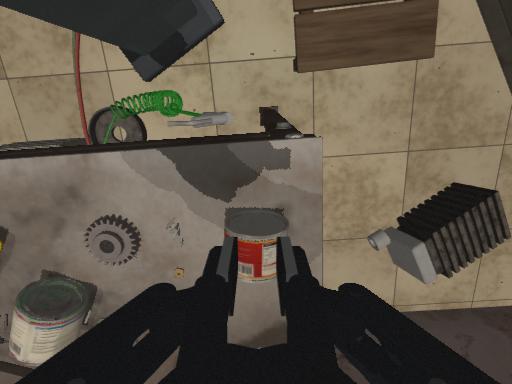

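The wrist view shows the short tin at (256,240), centred between the fingers, with its bare lid facing image-up at (256,218). The gear is at (112,240) and the green paint lid at (50,300), both well clear. Next is the descent in front of the lid.

Request:
jog_arm --targets '[0,0,0,0,-0.002,0.178,0.5,0,0,0,0,-0.002,0.178,0.5,0,0,0,0,-0.002,0.178,0.5,0,0,0,0,-0.002,0.178,0.5,0,0,0,-0.02,-0.002,0.178,0.5,0,0,0,-0.035,-0.002,0.178,0.5,0,0,0,-0.045,-0.002,0.178,0.5,0,0,0,-0.05,-0.002,0.178,0.5]'

```text
t: 2.75
eef_pos: [0.5353, 0.0657, 0.0626]
eef_rot: [3.141, 0.001, 2.547]
wrist_force: [-0.0, 0.2, -0.9]
opening: 0.0214
gripper_force: 0.0
```

```bash
python3 -c "
from h import *
p,_=eyes.grab_frame('side');w,_=eyes.grab_frame('wrist')
cv2.imwrite('pics/s2.png',np.hstack([cv2.resize(p[110:230,180:340],(400,300)),cv2.resize(w[150:,130:400],(400,300))]))
to([.506,.086,.062],2.548)"
```

```text
at 2.85 [0.5349 0.0659 0.0623] [3.141 0.    2.547] open 0.0216 F [ 0.1 -0.  -0. ]
row [ 0.0001  0.0001 -0.0003] [0.044  0.0006 0.0003]
```

View pics/s2.png

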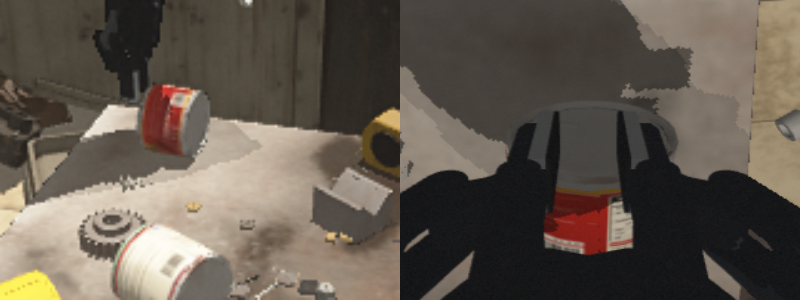

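The crops show the fingertips level with the upper lid, symmetric about it and a few mm short of contact. Now the tipping arc.

Request:
jog_arm --targets '[0,0,0,-0.012,0,-0.006,0.5,0,0,0,-0.0195,0,-0.0114,0.5,0,0,0,-0.0275,0,-0.016,0.5,0,0,0,-0.036,0,-0.02,0.5,0,0,0,-0.0445,0,-0.0234,0.5,0,0,0,-0.0535,0,-0.026,0.5]'

```text
t: 3.6
eef_pos: [0.5706, 0.0419, 0.0831]
eef_rot: [3.141, 0.0, 2.548]
wrist_force: [-0.2, 0.7, 1.5]
opening: 0.021
gripper_force: 0.4
```

```bash
python3 -c "
from h import *
p,_=eyes.grab_frame('side');w,_=eyes.grab_frame('wrist')
cv2.imwrite('pics/s3.png',np.hstack([cv2.resize(p[110:230,180:340],(400,300)),cv2.resize(w[150:,130:400],(400,300))]))
to([.506,.086,.062],2.548)"
```

```text
at 3.7 [0.5711 0.0416 0.083 ] [3.141e+00 1.000e-03 2.547e+00] open 0.0212 F [0.1 0.2 0.7]
row [ 0.0002  0.0004 -0.0004] [0.0985 0.0004 0.0262]
```

View pics/s3.png

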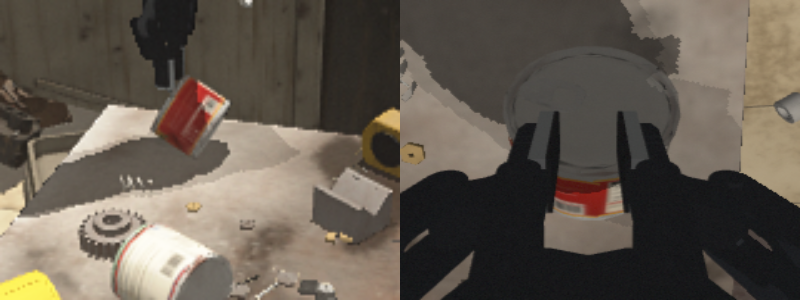

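The tin has tipped about 30° as planned, so I'll carry on past the balance point.

Request:
jog_arm --targets '[0,0,0,-0.009,0,-0.0015,0.5,0,0,0,-0.018,0,-0.0026,0.5,0,0,0,-0.027,0,-0.003,0.5,0,0,0,-0.036,0,-0.003,0.5,0,0,0,-0.036,0,-0.003,0.5,0,0,0,-0.036,0,-0.003,0.5]'

```text
t: 4.45
eef_pos: [0.5936, 0.0262, 0.0851]
eef_rot: [-3.141, -0.0, 2.548]
wrist_force: [-0.7, -0.7, -0.1]
opening: 0.0215
gripper_force: 0.0
```

```bash
python3 -c "
from h import *
p=tin('side',(.627,.005),.065)
to([.46,-.165,.2],2.18)"
```

```text
side 876 0.13 [622.   6.] [77. 91.] 40
at 4.5 [0.5935 0.0263 0.0851] [-3.141 -0.     2.548] open 0.0212 F [-0.2 -0.4 -0.4]
row [-1.000e-04 -1.000e-04  1.171e-01] [ 0.0046 -0.2916 -0.1435]
```

Request:
jog_arm --targets '[0,0,0,0.01,0,-0.075,0.5,0,0,0,0.02,0,-0.1435,0.5,0,0,0.117,0.0046,-0.2916,-0.1435,0.5,0,0,0.117,0.0046,-0.2916,-0.1435,0.5,0,0,0.117,0.0046,-0.2916,-0.1435,0.5,0,0,0.117,0.0046,-0.2916,-0.1435,0.5,0,0,0.117,0.0046,-0.2916,-0.1435,0.5,0,0,0.117,0.0046,-0.2916,-0.1435,0.5]'

```text
t: 5.5
eef_pos: [0.4607, -0.1645, 0.2002]
eef_rot: [3.141, 0.0, 2.18]
wrist_force: [0.8, -0.5, 0.1]
opening: 0.0214
gripper_force: 0.0
```

```bash
python3 -c "
from h import *
p=tin('side',(.627,.005),.065)
t=tin('top',(.627,.005),.065)
w=tin('wrist',(.513,-.242),.055)
cv2.imwrite('pics/w4.png',np.hstack([cv2.resize(w,(400,300)),cv2.resize(p[110:260,180:380],(400,300))]))
to([.462,-.169,.064],2.18)"
```

```text
side 710 0.061 [628.   1.] [78. 75.] 84
top 972 0.064 [629.   2.] [75. 74.] 1
wrist 3868 0.079 [ 511. -242.] [78. 78.] 33
at 5.65 [ 0.461  -0.1638  0.2   ] [ 3.141 -0.     2.183] open 0.021 F [-0.6  0.2 -0.9]
row [ 0.0001 -0.      0.0008] [-0.006  -0.0028  0.17  ]
```

View pics/w4.png

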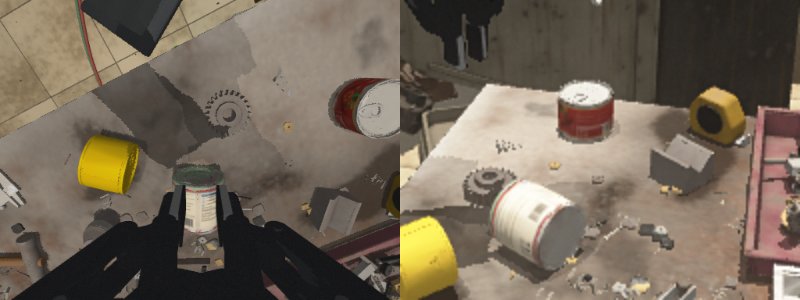

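The short tin stands upright: its top is at z≈0.061 with a 75 mm round footprint at (0.629, 0.002). The paint tin's green lid is at (196,175) in the left half, centred ahead of the fingers. Yellow and the gear are clear. Next I descend and approach.

Request:
jog_arm --targets '[0,0,0.006,0,-0.002,0.17,0.5,0,0,0.006,0,-0.002,0.17,0.5,0,0,0.006,0,-0.002,0.17,0.5,0,0,0.006,0,-0.002,0.17,0.5,0,0,0.006,-0.02,-0.003,0.17,0.5,0,0,0.006,-0.035,-0.003,0.17,0.5,0,0,0.006,-0.045,-0.003,0.17,0.5,0,0,0.006,-0.05,-0.003,0.17,0.5]'

```text
t: 6.65
eef_pos: [0.4817, -0.2, 0.0646]
eef_rot: [3.141, 0.001, 2.161]
wrist_force: [0.2, 0.2, -0.2]
opening: 0.0213
gripper_force: 0.0
```

Request:
jog_arm --targets '[0,0,0,-0.012,0,-0.007,0.5,0,0,0,-0.02,0,-0.015,0.5,0,0,0,-0.0285,0,-0.0215,0.5,0,0,0,-0.038,0,-0.027,0.5]'

```text
t: 7.15
eef_pos: [0.4983, -0.2247, 0.0862]
eef_rot: [3.142, -0.0, 2.162]
wrist_force: [-2.4, 1.5, 1.8]
opening: 0.0213
gripper_force: 1.4
```

```bash
python3 -c "
from h import *
p,_=eyes.grab_frame('side');w,_=eyes.grab_frame('wrist')
cv2.imwrite('pics/s5.png',np.hstack([cv2.resize(p[140:290,150:350],(400,300)),cv2.resize(w[150:,130:400],(400,300))]))
to([.46,-.165,.2],2.18)"
```

```text
at 7.25 [ 0.4987 -0.2252  0.0864] [3.141e+00 1.000e-03 2.161e+00] open 0.0214 F [-1.8  2.2  3.6]
row [ 0.0002  0.0003 -0.0061] [ 0.0893  0.0018 -0.1421]
```

View pics/s5.png

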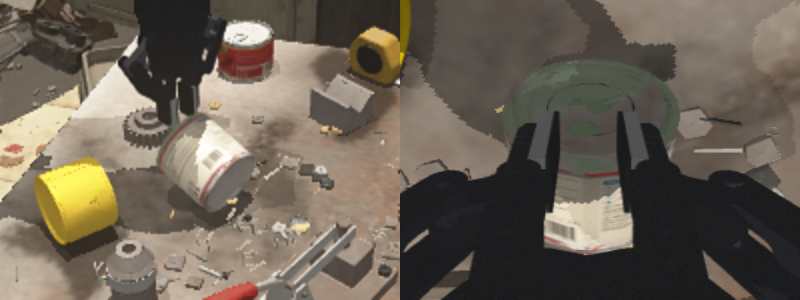

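The paint tin is lifting evenly, with low force. I'll continue the arc past balance.

Request:
jog_arm --targets '[0,0,0,-0.0095,0,-0.005,0.5,0,0,0,-0.0195,0,-0.009,0.5,0,0,0,-0.03,0,-0.012,0.5,0,0,0,-0.04,0,-0.0142,0.5,0,0,0,-0.051,0,-0.0156,0.5,0,0,0,-0.062,0,-0.016,0.5,0,0,0,-0.068,0,-0.016,0.5,0,0,0,-0.068,0,-0.016,0.5]'

```text
t: 8.25
eef_pos: [0.5285, -0.2702, 0.0982]
eef_rot: [-3.141, 0.0, 2.161]
wrist_force: [0.1, 0.1, -0.2]
opening: 0.0215
gripper_force: 0.0
```

Request:
jog_arm --targets '[0,0,0,0,0,0,0.5,0,0,0,0.02,0,-0.03,0.5,0,0,0,0.05,0,-0.09,0.5,0,0,0,0.1,0,-0.15,0.5,0,0,0,0.15,0,-0.17,0.5,0,0,0,0.15,0,-0.17,0.5,0,0,0,0.15,0,-0.17,0.5]'

```text
t: 9.12
eef_pos: [0.4619, -0.1702, 0.2344]
eef_rot: [3.141, 0.001, 2.162]
wrist_force: [0.2, 0.3, -0.4]
opening: 0.0213
gripper_force: 0.0
```

```bash
python3 -c "
from h import *
p=tin('side',(.557,-.304),.055);tin('side',(.627,.005),.065)
tin('top',(.557,-.304),.055)
cv2.imwrite('pics/s6.png',cv2.resize(p[110:350,150:430],(700,600)))
s=telemetry.observe();print(s['t'],s['eef_pos'])"
```

```text
side 1631 0.08 [ 558. -311.] [104.  91.] 75
side 701 0.061 [628.  -1.] [77. 76.] 34
top 1118 0.082 [ 558. -304.] [107. 109.] 88
9.275 [ 0.46179119 -0.17073708  0.23372947]
```

View pics/s6.png

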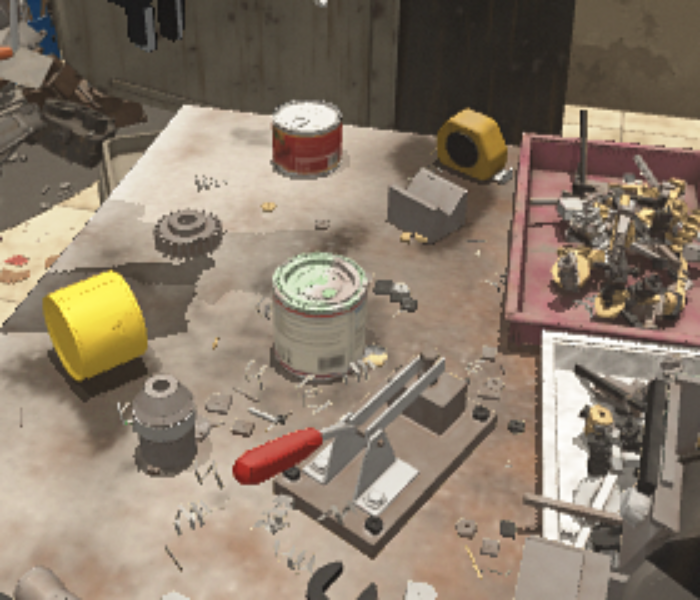

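Both tins stand lid up: the red one at (307,140) and the paint tin, green lid on top, at (320,315). The bystanders haven't moved and the gripper is clear, so I'm handing in.

```bash
python3 -c "
from bench import order
print(order.finish_job())"
```

```text
the job is handed in; nothing more can be done
None
```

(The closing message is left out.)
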